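Hone a half-moon edger blade with a swing-arm jig

TASK

Hone the curved edge of the half-moon lawn-edger blade with one stroke of the swing arm: with the fingertips press on the face of the arm's sprung push pad and drive the arm from its right-hand stop over the hump to its left-hand stop (right and left as the robot sees them). From the start pin to the finish pin keep the pad's pointer between the two marks without a break, so that the push is neither too weak nor too strong, and never push the pad beyond the second mark or let the arm run away; then take the hand off, leaving the arm resting against the left stop. Leave the oil can, the tin and the brush where they stand.

Things in the scene. Friction and masses are not known exactly. Their poses are not given: they have to be found in the camera images.
- jig: Honing jig, fixed to the bench (place and yaw differ each time). Origin on the bench under the post on which the arm turns; z up, -x to the middle of the blade's curved edge, +y to the left stop. Its plywood deck (pivot 50 mm up) rises towards -x at 0.25 rad; on it a flat steel half-moon blade is clamped, curved edge of 225 mm radius about the post, facing the robot.
- post (a point): Point on the arm's turning axis, 50 mm above the deck along the axis. Its z is that axis, leaning 0.25 rad off vertical towards the jig's +x; its -x points up the slope to the middle of the edge. The arm turns about z clockwise from above, with a rubber stop at either end.
- swing (a joint): Swing arm's angle, rad: 0 at the right stop (robot's right), where it rests at first; 1.6 at the left stop; 0.8 is mid-blade, top of the hump. Start pin at 0.2, finish pin at 1.4 (small brass pins before the edge). Oil film drag 8.0 N m s/rad, i.e. 110 N s/m at the pad. A steady 6.8 N moves the pad 0.01 to 0.11 m/s; past the hump the arm creeps on by itself to rest at the left stop.
- stone (a point): On the arm's middle line, 215 mm from the post: the oilstone (45 x 70 x 24 mm) under the grey arm bar, with an iron block on top. Arm mass nominally 3.2 kg (really 0.8 to 1.3 times that), centre of mass 197 mm from the post. Gravity pulls the arm back before 0.8 rad and on after it, as sin(angle - 0.8): nominally 4.3 N at the pad at either stop, to be added to the drag.
- pad (a joint): How far the push pad is pressed in towards the arm, m: 0 free, 0.060 its limit. Spring 200 N/m (10 mm is 2 N); moving mass 0.15 kg. The pointer on the pad rod's tail is at the first mark at 0.025 (5 N) and at the second mark at 0.043 (8.6 N); the marks are two upright aluminium tabs on the scale bar at the arm's outer end.
- pad_face (a point): Centre of the pad's push face: rubber plate 90 mm wide (its x), 60 mm high (its z), 12 mm thick. Its y is the push direction (into the plate, the way the arm moves); -x points outward from the post, z is parallel to the turning axis. 270 mm out from the post along the arm, 90 mm behind the arm's middle line when free, 70 mm above the deck. Nothing on the arm stands higher than the pad.
- oil_can: Green oil can, diameter 64 mm, 120 mm tall, bystander; origin at the centre of its underside.
- nail_tin: Open steel tin, diameter 80 mm, 70 mm tall, bystander; origin at the centre of its underside.
- brush: Bench brush lying flat, bystander; it lies along its x axis, handle to -x.

How it is judged:
By the outcome, as a careful person would: the job done as asked, in the order asked, and still so for the second after the job is handed in, with the robot touching nothing.
It also fails if it takes over 51 s, if anything falls off the work surface, if the arm or the gripper's body presses on something with over 40 N, if the wrist force passes 120 N, or if a joint passes its speed limit or range.

ROBOT

A 6-joint arm with a two-finger parallel gripper is mounted at the origin on the work surface. World frame = base frame: x ahead of the robot, y to its left, z up, the work surface at z = 0. Lengths are in mm, angles in rad, forces in N, time in s.
With the tool pointing down it reaches from about 425 to 950 mm from the base axis. Payload 3.5 kg.
Tool frame: the origin (TCP) lies at the very end of the fingers, on their centre line; the grasp point (between the pads) lies 19 mm behind it; z points along the fingers, y is the direction in which the jaws open and shut (so a half turn about z gives the same grasp; the last joint's range is limited). The gripper opens to 85 mm and grips with 20 to 120 N. Pads are 22 mm wide; open, the fingers measure 114 mm over their backs; the gripper's body (76 mm by 85 mm) begins 54 mm behind the grasp point. The pads swing forward as they close: fully open they stand 13 mm farther back than shut.
Start: joints at [-1.314, 0.286, 1.577, -0, 1.279, -0.15], TCP at [267.1, -619.89, 231.325] pointing down, gripper open.
Joint ranges: [-2.77, 2.77], [-0.9, 2.22], [0.21, 2.48], [-1.53, 4.67], [0.24, 2.81], [-2.84, 2.84]. Speed limits (rad/s): [2.79, 2.79, 3.14, 3.14, 3.14, 3.14].

INTERFACE

Orientations are given as [roll, pitch, yaw] about the fixed x, y, z axes, in that order (R = Rz(yaw) Ry(pitch) Rx(roll)).
In Python, from cell import readout, eyes, workorder gives the robot as it stands.
- The arm moves only by the tool carry_out, never from a script. Its argument "deltas" is a list of rows, each an object of numbers: "dx", "dy", "dz": the shift along the tool's x, y, z in m; "spin": the turn about the tool's z in rad. In form: [{"dx": .., "dy": .., "dz": .., "spin": ..}, ...]. A call has exactly 8 rows; each row shifts and turns the commanded pose from where the row before left it, along the tool's axes as they then stand; what a row does not reach is not made up. A row lasts 1/10 s, in which the tool goes at most 50 mm and 8.59 degrees, less where a joint would pass 70% of its speed; a pose out of reach is approached as far as the arm can. A call is refused whole if a number of a shift passes 0.05 or a number of a turn 0.15, either way. A call with a gripper value outside its range is refused whole. "grip" is the opening, from 0 (shut) to 1 (fully open), set as the call begins (left out, the last holds). The fingers move at their own pace and stop on an object; "squeeze" is the grip in N (left out, the last holds). Time passes only in rows, so rows that do not move let the fingers close, or fill a call up. It gives the time, the measured TCP pose, the force and the opening at its end, in the units of the state.
- readout.observe(): the state, without advancing time (a new reading comes with each control period).
- eyes.camera(name): name is "scene" or "side" or "wrist"; returns the picture (480x640x3 uint8, red, green, blue); there is no depth.
- eyes.camera_info(name): a dict with "fx", "fy", "cx", "cy" (pixels), "eye" and "rotation" of the camera in the world; the wrist camera has in their place "tool_from_camera" (4x4, takes a point from camera to tool coordinates, whose origin is the TCP and whose axes are the flange's). Camera axes: x right, y down, z forward; pixel columns grow to the right and rows downward; lengths in mm; the calibration is good to about 2 mm. A picture is of the moment at which its call begins: read the wrist's pose just before it. camera_info takes no time and is no camera call.
- workorder.close_job(): hands the job in, once; it reports no verdict.
Trained networks look in the newest picture that a camera, given by its name, has taken for a name from the list of things; names that differ only in an ending like _2 or _b are one class to them, and where a whole thing is asked for, a point or a joint stands for the part that bears it (a point fixed in the world has none). Each returns a list of dicts, best first, with "conf" (0 to 1); they miss things now and then, are a little off and sometimes report something else, mostly with a low value. They report only what shows in the picture. A call takes as long as a camera call.
- eyes.find_in(camera, query): "point" ([row, column] in pixels, amid what is visible of it).
- eyes.cut_out(camera, query): "mask" (480x640 bool, what is visible of it) and "point" ([row, column] in pixels, amid what is visible of it).
- eyes.tip_of(camera, query): "point" ([row, column] in pixels: a listed point, or the origin of a listed thing).
The state is a dict: "time_s": time; "q": joint angles; "qd": joint speeds; "joint_torque": joint torques, N m; "tool_pos": TCP position; "tool_rot": TCP orientation; "wrist_force": force on the tool from outside, world axes, zero at the start; "ft_torque": the same for the moment, N m; "width": opening from 0.0 (shut) to 1.0 (fully open).
Only numpy, scipy, OpenCV 4.12 (cv2) and the standard library are available. Lean on these libraries where they do the work, as an engineer would, in place of code of your own. Each camera call takes 0.05 s, during which the arm holds its last target. There are 200 camera calls.

## Working session

There is one attempt and no reset: what is moved stays moved. The work goes in short steps, Python scripts to look and compute and a tool call to move; the robot and the scene stay as the last step left them, time stands still between calls to the robot, and variables do not carry over. Pictures are saved under pics/ and viewed, about 8 in all and at most 12, crops included, and the job is handed in when it is done.

Besides the shell and the picture viewer there is one more tool, called after ">>>" in YAML: its name, and indented under it one key for each argument. carry_out: Moves the arm, as the interface text tells. Its arguments: {"type":"object","properties":{"deltas":{"type":"array"},"grip":{"type":"number"},"squeeze":{"type":"number"}},"required":["deltas"]}

```bash
ls; mkdir -p pics; python3 - <<'E'
from cell import readout, eyes
import cv2,numpy as np
s=readout.observe(); print({k:np.round(v,3) for k,v in s.items()})
ims=[]
for c in("scene","side","wrist"):
    im=eyes.camera(c); cv2.imwrite(f"pics/{c}0.png",im[:,:,::-1]); 
    i=eyes.camera_info(c); print(c,{k:np.round(v,3).tolist() for k,v in i.items()})
    for q in("post","stone","pad_face","jig","oil_can","nail_tin","brush"):
        print(c,q,[(np.round(d["point"]).tolist(),round(d["conf"],2)) for d in eyes.tip_of(c,q)][:2])
E
```

```text
pics
{'time_s': np.float64(0.0), 'q': array([-1.314,  0.287,  1.578,  0.   ,  1.279, -0.15 ]), 'qd': array([ 0.001,  0.001,  0.   ,  0.001, -0.   ,  0.   ]), 'joint_torque': array([-0.0000e+00, -4.0598e+01, -2.9263e+01, -0.0000e+00,  6.0000e-03,
       -0.0000e+00]), 'tool_pos': array([ 266.94 , -619.248,  229.933]), 'tool_rot': array([-3.139, -0.   ,  0.407]), 'wrist_force': array([-0.541, -0.411, -0.366]), 'ft_torque': array([0.014, 0.021, 0.005]), 'width': np.float64(0.996)}
scene {'fx': 465.181, 'fy': 465.181, 'cx': 319.31, 'cy': 235.217, 'eye': [967.287, -611.638, 1062.33], 'rotation': [-2.49, -0.014, 0.611]}
scene post [([270.0, 394.0], 0.88)]
scene stone [([259.0, 308.0], 0.86)]
scene pad_face [([285.0, 281.0], 0.77)]
scene jig [([287.0, 385.0], 0.96)]
scene oil_can [([159.0, 409.0], 0.98)]
scene nail_tin [([138.0, 360.0], 0.77)]
scene brush [([379.0, 140.0], 0.77)]
side {'fx': 446.095, 'fy': 446.095, 'cx': 317.899, 'cy': 230.691, 'eye': [69.655, 657.461, 1157.101], 'rotation': [-2.449, 0.019, -2.516]}
side post [([219.0, 261.0], 0.7)]
side stone [([224.0, 329.0], 0.69)]
side pad_face [([192.0, 348.0], 0.68)]
side jig [([243.0, 267.0], 0.94)]
side oil_can [([387.0, 210.0], 0.82)]
side nail_tin [([417.0, 268.0], 0.73)]
side brush [([186.0, 432.0], 0.64)]
wrist {'fx': 402.256, 'fy': 402.256, 'cx': 319.217, 'cy': 245.476, 'tool_from_camera': [[0.001, -0.947, -0.32, 82.843], [1.0, 0.0, 0.001, -0.208], [-0.001, -0.32, 0.947, -142.468], [0.0, 0.0, 0.0, 1.0]]}
wrist post []
wrist stone []
wrist pad_face []
wrist jig []
wrist oil_can []
wrist nail_tin []
wrist brush []
```

```bash
cat > h.py <<'E'
import numpy as np, cv2
from scipy.spatial.transform import Rotation as R
from scipy.optimize import least_squares
from cell import eyes, readout
def rot(v): return R.from_euler('xyz',v).as_matrix()
def cam(c):
    i=eyes.camera_info(c); return i,np.array(i["eye"],float),rot(i["rotation"])
def proj(c,P):
    i,e,M=cam(c); p=(np.atleast_2d(P)-e)@M
    return np.c_[i["fy"]*p[:,1]/p[:,2]+i["cy"],i["fx"]*p[:,0]/p[:,2]+i["cx"]]
def tri(obs):
    A=[];b=[]
    for c,(r,k) in obs:
        i,e,M=cam(c); d=M@np.array([(k-i["cx"])/i["fx"],(r-i["cy"])/i["fy"],1]); d/=np.linalg.norm(d)
        Q=np.eye(3)-np.outer(d,d); A.append(Q); b.append(Q@e)
    return np.linalg.lstsq(np.vstack(A),np.hstack(b),rcond=None)[0]
# jig frame -> post frame
T=0.25
def post_frame(x,y,yaw):
    """deck pivot 50 up; axis leans to +x by T. returns origin(post), M cols = post axes"""
    J=R.from_euler('z',yaw).as_matrix(); L=R.from_euler('y',T).as_matrix()
    M=J@L; return np.array([x,y,50.])+M@np.array([0,0,50.]),M
def arm(x,y,yaw,th,pad=0.,pt="pad_face",off=(0,0,0)):
    """th 0 at right stop, .8 mid pointing -x; clockwise from above"""
    o,M=post_frame(x,y,yaw); a=th-0.8
    u=np.array([-np.cos(a),np.sin(a),0]) # outward
    t=np.array([np.sin(a),np.cos(a),0])  # push dir (clockwise: d u/dth)
    z=np.array([0,0,1.])
    if pt=="pad_face": p=270*u+(-90+pad)*t+20*z
    elif pt=="stone": p=215*u-38*z
    else: p=0*u
    p=p+off[0]*-u+off[1]*t+off[2]*z
    return o+M@p, M@np.c_[-u,t,z]
E
python3 - <<'E'
from h import *
pts=dict(post=[(270,394),(219,261)],stone=[(259,308),(224,329)],pad_face=[(285,281),(192,348)],jig=[(287,385),(243,267)],oil_can=[(159,409),(387,210)],nail_tin=[(138,360),(417,268)],brush=[(379,140),(186,432)])
for k,(a,b) in pts.items(): 
    P=tri([("scene",a),("side",b)]); print(k,P.round(),(proj("scene",P)-a).round(1),)
def f(p):
    r=[]
    for n in("post","pad_face"):
        P=arm(p[0],p[1],p[2],0,pt=n)[0]
        for c,k in(("scene",0),("side",1)): r+=list((proj(c,P)[0]-pts[n][k]))
    for c,k in(("scene",0),("side",1)): r+=list((proj(c,[p[0],p[1],0])[0]-pts["jig"][k]))
    return np.array(r)
for y0 in (0,2,4):
    s=least_squares(f,[600,-100,y0],loss="soft_l1",x_scale=[100,100,1]); print(s.x,s.cost,f(s.x).round(1))
E
```

```text
post [772.  20.  98.] [[-0.2  1.6]]
stone [581. -82. 105.] [[0.  1.2]]
pad_face [ 589. -198.  144.] [[0.  1.3]]
jig [757.  26.  -7.] [[-0.1  1.3]]
oil_can [572. 488.   0.] [[ 0.2 -0.9]]
nail_tin [394. 461.  18.] [[ 0.1 -1.3]]
brush [ 426. -521.    4.] [[0.3 3.1]]
[ 7.56818129e+02  2.16213517e+01 -2.67432349e-01] 5.718538493314647 [-0.4  0.4  0.3  2.2 -0.6  1.4 -1.1  0.8 -0.2  0.8 -2.   1.6]
[757.13080961  20.61571611   2.25986433] 413.3175246298195 [-7.500e+00 -4.100e+00  5.300e+00  4.500e+00  5.000e-01  2.305e+02
 -3.000e-01 -1.642e+02  2.000e-01  7.000e-01 -2.300e+00  1.700e+00]
[756.81812853  21.6213532   12.29893827] 5.718538493313862 [-0.4  0.4  0.3  2.2 -0.6  1.4 -1.1  0.8 -0.2  0.8 -2.   1.6]
```

View pics/scene0.png

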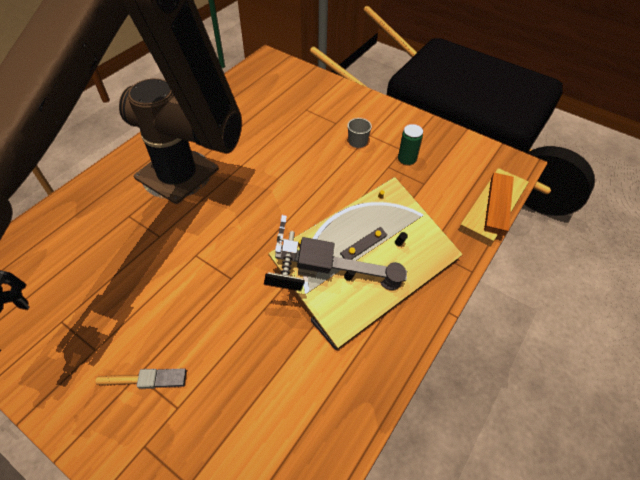

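View pics/side0.png

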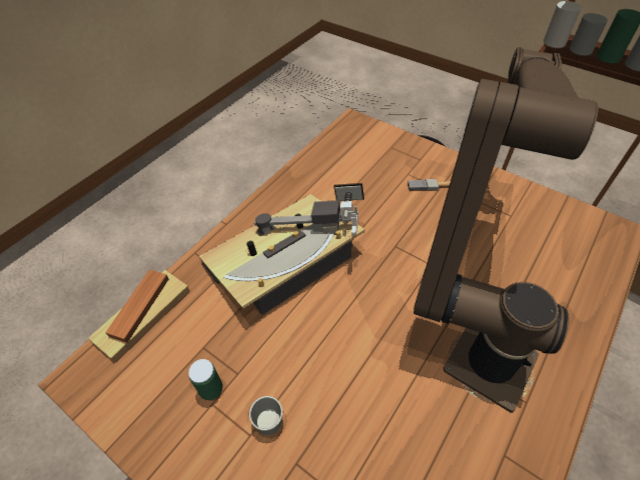

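The scene view shows the jig mid-table: post near (270,394), arm at its right stop and pad plate at (285,281). The side view agrees (pad at (192,348)), and the oil can, tin and brush are well clear. The fit gives jig at (757, 22), yaw -0.27. Next I'll plan the path.

```bash
cat >> h.py <<'E'
JIG=(756.8,21.6,-0.267); HALF=11.; UP=2.   # finger half depth, tip height above face centre
def goal(th,d,half=None,up=UP,jig=JIG):
    """TCP pos, yaw for tip against face (tool x = push), at swing th and pad press d (mm)"""
    half=HALF if half is None else half
    c,M=arm(*jig,th,d); t=M[:,1]; n=np.array([t[0],t[1],0]); n/=np.linalg.norm(n)
    p=c+M[:,2]*up; top=c+M[:,2]*30
    s=min(p@n,top@n)           # first contact along n
    q=p+n*(s-p@n-half)
    return q,np.arctan2(n[1],n[0]),n
def rows(p0,yaw0,goals):
    out=[]
    for q,yaw in goals:
        c,s=np.cos(yaw0),np.sin(yaw0); D=q-p0
        out.append([D@[c,s,0]/1e3,D@[s,-c,0]/1e3,-D[2]/1e3,-((yaw-yaw0+np.pi)%(2*np.pi)-np.pi)])
        p0,yaw0=q,yaw
    return np.array(out)
E
python3 - <<'E'
from h import *
for th in (0,.2,.4,.8,1.2,1.4,1.6):
    q,y,n=goal(th,32); c,M=arm(*JIG,th,32); print(th,q.round(),round(y,3),"face",c.round(),"t",M[:,1].round(2))
q,y,n=goal(0,0); print("contact",q,y,"standoff",q-40*n)
s=readout.observe(); p=np.array(s["tool_pos"]); yaw=s["tool_rot"][2]
Q=q-40*n; Q1=Q.copy(); Q1[2]=230
print(rows(p,yaw,[(Q1,y)]), "z", Q[2])
E
```

```text
0 [ 583. -185.  156.] 2.088 face [ 575. -171.  154.] t [-0.49  0.86  0.18]
0.2 [ 548. -142.  167.] 1.889 face [ 543. -128.  165.] t [-0.31  0.94  0.14]
0.4 [522. -92. 176.] 1.693 face [520. -78. 174.] t [-0.12  0.99  0.1 ]
0.8 [503.  19. 187.] 1.304 face [506.  30. 185.] t [0.26 0.96 0.  ]
1.2 [527. 127. 187.] 0.915 face [534. 136. 185.] t [ 0.61  0.79 -0.1 ]
1.4 [554. 176. 183.] 0.718 face [562. 183. 181.] t [ 0.75  0.65 -0.14]
1.6 [590. 218. 177.] 0.52 face [599. 224. 175.] t [ 0.85  0.49 -0.18]
contact [ 598.7282178  -212.63501037  150.32814758] 2.0880078782680895 standoff [ 618.50655141 -247.40306352  150.32814758]
[[ 4.70093528e-01 -2.03041460e-01  1.32792889e-03 -1.68119392e+00]] z 150.32814757516965
```

>>> carry_out:
  deltas:
    - {"dx": 0.02,"dy": -0.009,"dz": 0,"spin": 0}
    - {"dx": 0.04,"dy": -0.017,"dz": 0,"spin": 0}
    - {"dx": 0.04,"dy": -0.017,"dz": 0,"spin": 0}
    - {"dx": 0.04,"dy": -0.017,"dz": 0,"spin": 0}
    - {"dx": 0.04,"dy": -0.017,"dz": 0,"spin": 0}
    - {"dx": 0.04,"dy": -0.017,"dz": 0,"spin": 0}
    - {"dx": 0.04,"dy": -0.017,"dz": 0,"spin": 0}
    - {"dx": 0.04,"dy": -0.017,"dz": 0,"spin": 0}
  grip: 0
  squeeze: 40

```text
time_s: 2.0
tool_pos: [493.3, -381.1, 231.6]
tool_rot: [3.141, -0.0, 0.407]
wrist_force: [0.7, 0.2, 0.5]
width: -0.003
```

>>> carry_out:
  deltas:
    - {"dx": 0.04,"dy": -0.017,"dz": 0,"spin": 0}
    - {"dx": 0.04,"dy": -0.017,"dz": 0,"spin": 0}
    - {"dx": 0.04,"dy": -0.017,"dz": 0,"spin": 0}
    - {"dx": 0.03,"dy": -0.014,"dz": 0,"spin": 0}
    - {"dx": 0.02,"dy": -0.01,"dz": 0,"spin": -0.06}
    - {"dx": 0,"dy": 0,"dz": 0,"spin": -0.14}
    - {"dx": 0,"dy": 0,"dz": 0,"spin": -0.14}
    - {"dx": 0,"dy": 0,"dz": 0,"spin": -0.14}

```text
time_s: 2.8
tool_pos: [618.7, -245.7, 231.3]
tool_rot: [-3.141, -0.0, 0.894]
wrist_force: [-0.8, 0.8, 0.3]
width: 0.003
```

>>> carry_out:
  deltas:
    - {"dx": 0,"dy": 0,"dz": 0,"spin": -0.14}
    - {"dx": 0,"dy": 0,"dz": 0,"spin": -0.14}
    - {"dx": 0,"dy": 0,"dz": 0,"spin": -0.14}
    - {"dx": 0,"dy": 0,"dz": 0,"spin": -0.14}
    - {"dx": 0,"dy": 0,"dz": 0,"spin": -0.14}
    - {"dx": 0,"dy": 0,"dz": 0,"spin": -0.14}
    - {"dx": 0,"dy": 0,"dz": 0,"spin": -0.14}
    - {"dx": 0,"dy": 0,"dz": 0,"spin": -0.08}

```text
time_s: 3.6
tool_pos: [618.4, -246.2, 231.4]
tool_rot: [3.141, -0.001, 1.952]
wrist_force: [-0.1, 0.8, 1.1]
width: -0.002
```

>>> carry_out:
  deltas:
    - {"dx": 0,"dy": 0,"dz": 0.01,"spin": -0.07}
    - {"dx": 0,"dy": 0,"dz": 0.02,"spin": -0.07}
    - {"dx": 0,"dy": 0,"dz": 0.02,"spin": 0}
    - {"dx": 0,"dy": 0,"dz": 0.02,"spin": 0}
    - {"dx": 0,"dy": 0,"dz": 0.011,"spin": 0}
    - {"dx": 0,"dy": 0,"dz": 0,"spin": 0}
    - {"dx": 0,"dy": 0,"dz": 0,"spin": 0}
    - {"dx": 0,"dy": 0,"dz": 0,"spin": 0}

```text
time_s: 4.4
tool_pos: [619.3, -247.8, 152.0]
tool_rot: [3.14, 0.002, 2.087]
wrist_force: [-0.2, -0.2, 1.1]
width: 0.002
```

```bash
python3 - <<'E'
from h import *
F=[]; 
for k in range(4):
    s=readout.observe(); F.append(s["wrist_force"])
    if k==0:
        im=eyes.camera("wrist"); cv2.imwrite("pics/wrist1.png",im[:,:,::-1])
        p=np.array(s["tool_pos"]); M=rot(s["tool_rot"]); i=eyes.camera_info("wrist"); T4=np.array(i["tool_from_camera"])
        W=np.eye(4); W[:3,:3]=M; W[:3,3]=p; C=W@T4
        print(p,s["tool_rot"])
    else:
        q=("pad_face","post","stone")[k-1]
        for d in eyes.tip_of("wrist",q)[:1]:
            P=arm(*JIG,0,pt=q)[0]; v=np.linalg.inv(C)@np.r_[P,1]
            print(q,np.round(d["point"]),round(d["conf"],2),"model",i["fy"]*v[1]/v[2]+i["cy"],i["fx"]*v[0]/v[2]+i["cx"])
print(np.round(F,2)); print("contact goal",goal(0,0))
E
```

```text
[ 619.26274497 -247.76347402  152.01737337] [3.14019794e+00 2.27715616e-03 2.08693800e+00]
pad_face [176. 320.] 0.65 model 183.63148711621224 315.8048315068587
stone [177. 318.] 0.34 model -88.27462005130008 425.6896651008436
[[-0.17 -0.25  1.13]
 [-0.38 -0.64  0.34]
 [ 0.14 -0.15  0.34]
 [ 0.37  0.29 -0.75]]
contact goal (array([ 598.7282178 , -212.63501037,  150.32814758]), np.float64(2.0880078782680895), array([-0.49445834,  0.86920133,  0.        ]))
```

View pics/wrist1.png

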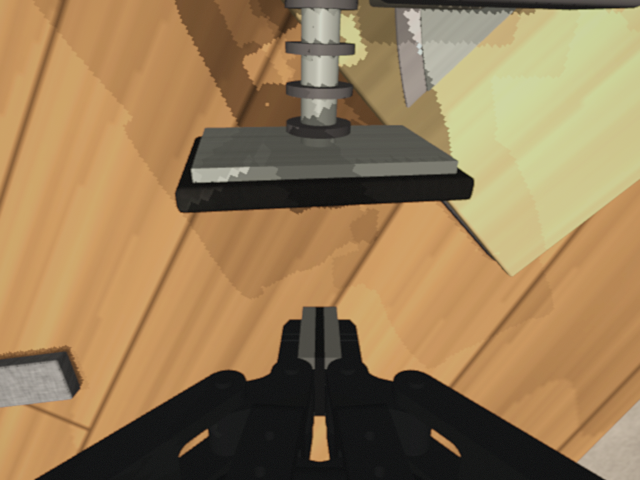

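The wrist view shows the pad rubber spanning cols 178–472 at rows ~180–210, with the closed fingertips at (308,320) centred in front of it and square to it. The model agrees, so I'm making contact gently.

>>> carry_out:
  deltas:
    - {"dx": 0.008,"dy": 0,"dz": 0,"spin": 0}
    - {"dx": 0.01,"dy": 0,"dz": 0,"spin": 0}
    - {"dx": 0.008,"dy": 0,"dz": 0,"spin": 0}
    - {"dx": 0.006,"dy": 0,"dz": 0,"spin": 0}
    - {"dx": 0.005,"dy": 0,"dz": 0,"spin": 0}
    - {"dx": 0.005,"dy": 0,"dz": 0,"spin": 0}
    - {"dx": 0.005,"dy": 0,"dz": 0,"spin": 0}
    - {"dx": 0.004,"dy": 0,"dz": 0,"spin": 0}

```text
time_s: 5.4
tool_pos: [593.7, -203.5, 151.1]
tool_rot: [3.141, 0.002, 2.087]
wrist_force: [0.6, -1.6, 1.7]
width: -0.003
```

```bash
python3 - <<'E'
from h import *
F=[]
for k in range(4):
    s=readout.observe(); F.append(s["wrist_force"]); im=eyes.camera("wrist")
cv2.imwrite("pics/wrist2.png",im[:,:,::-1])
q,y,n=goal(0,0); p=np.array(s["tool_pos"])
print(p,s["tool_rot"],"advance past contact",(p-q)@n); print(np.round(F,2),"push",(-np.array(F)@n).round(2))
E
```

```text
[ 593.6962283  -203.55049123  150.99630064] [3.14082354e+00 1.86302567e-03 2.08679814e+00] advance past contact 10.384385283846594
[[ 0.6  -1.57  1.68]
 [ 1.01 -1.11  0.97]
 [ 1.   -0.33  0.1 ]
 [ 1.01 -1.61  2.32]] push [1.66 1.46 0.78 1.9 ]
```

View pics/wrist2.png

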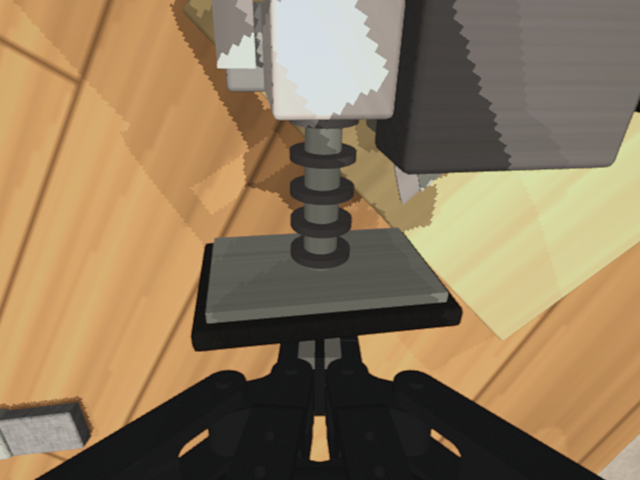

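```bash
python3 - <<'E'
from h import *
i=eyes.camera_info("wrist"); T4=np.array(i["tool_from_camera"])
def C(p,r):
    W=np.eye(4); W[:3,:3]=rot(r); W[:3,3]=p; return W@T4
def svals(p,r,rws):
    c,M=arm(*JIG,0,0); Ci=np.linalg.inv(C(p,r)); S=np.linspace(-40,140,1801)
    P=c+S[:,None]*M[:,1]; v=P@Ci[:3,:3].T+Ci[:3,3]; row=i["fy"]*v[:,1]/v[:,2]+i["cy"]
    return np.interp(rws,row[::-1],S[::-1])
a=svals([619.26,-247.76,152.02],[3.1402,.0023,2.0869],[128,90,47,4]); print(a,np.diff(a))
b=svals([593.7,-203.55,151.0],[3.1408,.0019,2.0868],[250,220,187,153,120]); print(b,np.diff(b))
E
```

```text
[19.94915766 32.12042931 44.68219667 56.12357148] [12.17127165 12.56176736 11.44137481]
[27.98742417 40.22474551 52.60122413 64.30562441 74.76917525] [12.23732134 12.37647862 11.70440028 10.46355084]
```

```bash
sed -i 's/HALF=11\./HALF=8.6/' h.py; cat >> h.py <<'E'
def G(th,m): return 4.3*m*np.sin(th-.8)/np.sin(.8)*-1   # resisting force at pad, N
def plan(th,d,m=1.,drag=110.,dT=33.,n=8,rate=25.,p0=None,yaw0=None):
    """from (th,d) nominal model; returns rows and the (th,d) sequence"""
    g0=goal(th,d); p0=g0[0] if p0 is None else p0; yaw0=g0[1] if yaw0 is None else yaw0
    seq=[]
    for k in range(n):
        d+=np.clip(dT-d,-rate*.1,rate*.1)
        v=(.2*d-G(th,m))/drag*1e3
        th=min(1.6,max(0,th+max(v,-999 if th>0 else 0)*.1/270)); seq.append((th,d))
    r=rows(p0,yaw0,[goal(*x)[:2] for x in seq])
    return r,seq
def state(th0=0.):
    """th, d from force and tool position"""
    s=readout.observe(); p=np.array(s["tool_pos"])
    return s,p
def est(p,d,lo=-.1,hi=1.8):
    from scipy.optimize import brentq
    f=lambda th:(p-goal(th,d)[0])@goal(th,d)[2]
    # local root near the geometric angle
    o,M=post_frame(*JIG); v=M.T@(p-o); a=np.arctan2(v[1],-v[0])+.8+np.arcsin(min(1,(90-d+HALF)/np.hypot(v[0],v[1])))
    return brentq(f,a-.3,a+.3)
E
python3 - <<'E'
from h import *
s=readout.observe(); p=np.array(s["tool_pos"])
print(est(p,8.), goal(0,8)[0],p)
r,seq=plan(0,8.,n=40)
for k in range(40): print(k,r[k].round(4),np.round(seq[k],3))
E
```

```text
3.411715089842684e-05 [ 593.64864729 -203.70570515  151.74796147] [ 593.7691252  -203.62665307  150.9453489 ]
0 [ 0.0025 -0.     -0.0004 -0.    ] [ 0.  10.5]
1 [ 0.0025  0.     -0.0004 -0.    ] [ 0. 13.]
2 [ 0.0025 -0.     -0.0004 -0.    ] [ 0.  15.5]
3 [ 0.0025 -0.     -0.0004 -0.    ] [ 0. 18.]
4 [ 0.0025  0.     -0.0004 -0.    ] [ 0.  20.5]
5 [ 0.0027 -0.0001 -0.0005  0.001 ] [1.0e-03 2.3e+01]
6 [ 0.0032 -0.0002 -0.0006  0.0027] [4.00e-03 2.55e+01]
7 [ 0.0037 -0.0003 -0.0007  0.0044] [8.0e-03 2.8e+01]
8 [ 0.0041 -0.0004 -0.0008  0.0062] [1.40e-02 3.05e+01]
9 [ 0.0046 -0.0005 -0.0009  0.0079] [2.2e-02 3.3e+01]
10 [ 0.0022 -0.0006 -0.0005  0.0081] [3.0e-02 3.3e+01]
11 [ 0.0022 -0.0006 -0.0005  0.0082] [ 0.039 33.   ]
12 [ 0.0022 -0.0006 -0.0005  0.0083] [ 0.047 33.   ]
13 [ 0.0023 -0.0006 -0.0005  0.0084] [ 0.055 33.   ]
14 [ 0.0023 -0.0006 -0.0005  0.0085] [ 0.064 33.   ]
15 [ 0.0023 -0.0006 -0.0005  0.0086] [ 0.072 33.   ]
16 [ 0.0024 -0.0006 -0.0005  0.0088] [ 0.081 33.   ]
17 [ 0.0024 -0.0006 -0.0005  0.0089] [ 0.09 33.  ]
18 [ 0.0025 -0.0006 -0.0005  0.009 ] [ 0.099 33.   ]
19 
[... 405 characters left out ...]
[ 0.177 33.   ]
27 [ 0.0028 -0.0007 -0.0005  0.0103] [ 0.188 33.   ]
28 [ 0.0029 -0.0007 -0.0005  0.0105] [ 0.198 33.   ]
29 [ 0.0029 -0.0007 -0.0005  0.0107] [ 0.209 33.   ]
30 [ 0.003  -0.0007 -0.0005  0.0108] [ 0.22 33.  ]
31 [ 0.003  -0.0007 -0.0005  0.011 ] [ 0.231 33.   ]
32 [ 0.0031 -0.0008 -0.0005  0.0112] [ 0.242 33.   ]
33 [ 0.0031 -0.0008 -0.0005  0.0114] [ 0.254 33.   ]
34 [ 0.0032 -0.0008 -0.0005  0.0116] [ 0.266 33.   ]
35 [ 0.0033 -0.0008 -0.0005  0.0118] [ 0.278 33.   ]
36 [ 0.0033 -0.0008 -0.0005  0.012 ] [ 0.29 33.  ]
37 [ 0.0034 -0.0008 -0.0006  0.0122] [ 0.302 33.   ]
38 [ 0.0034 -0.0008 -0.0006  0.0124] [ 0.315 33.   ]
39 [ 0.0035 -0.0008 -0.0006  0.0126] [ 0.328 33.   ]
```

>>> carry_out:
  deltas:
    - {"dx": 0.0025,"dy": 0,"dz": -0.0004,"spin": 0}
    - {"dx": 0.0025,"dy": 0,"dz": -0.0004,"spin": 0}
    - {"dx": 0.0025,"dy": 0,"dz": -0.0004,"spin": 0}
    - {"dx": 0.0025,"dy": 0,"dz": -0.0004,"spin": 0}
    - {"dx": 0.0025,"dy": 0,"dz": -0.0004,"spin": 0}
    - {"dx": 0.0025,"dy": 0,"dz": -0.0004,"spin": 0.001}
    - {"dx": 0.0025,"dy": -0.0001,"dz": -0.0004,"spin": 0.002}
    - {"dx": 0.0025,"dy": -0.0002,"dz": -0.0004,"spin": 0.003}

```text
time_s: 6.4
tool_pos: [584.3, -186.4, 154.5]
tool_rot: [3.139, 0.004, 2.081]
wrist_force: [5.4, -4.4, 2.0]
width: -0.004
```

```bash
python3 - <<'E'
from h import *
F=[];P=[]
for k in range(5):
    s=readout.observe(); n=goal(0,0)[2]; F.append(-np.array(s["wrist_force"])@n); P.append(s["tool_pos"])
    if k<4: im=eyes.camera("wrist")
    if k==0: cv2.imwrite("pics/wrist3.png",im[:,:,::-1]); print(s["tool_pos"],s["tool_rot"])
print(np.round(F,2)); p=P[-1]; print(p,"adv d if th=0:",(p-goal(0,0)[0])@n)
E
```

```text
[ 584.28014014 -186.43081162  154.45226262] [3.13925795 0.0036595  2.0805503 ]
[6.48 5.99 6.34 6.29 4.82]
[ 584.14845352 -186.60301094  154.48695661] adv d if th=0: 27.436134538352743
```

View pics/wrist3.png

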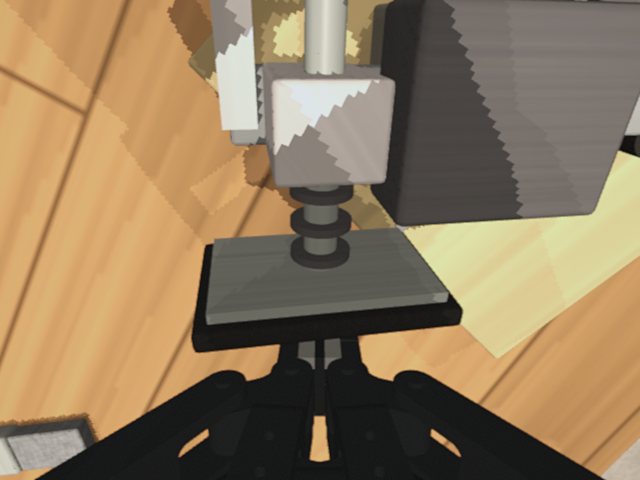

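The wrist view shows the pad squarely on the fingertips, with the guide block edge at row ~185 (it was 120). That puts the press near 28–29 mm. I'll continue cautiously.

>>> carry_out:
  deltas:
    - {"dx": 0.0017,"dy": -0.0002,"dz": -0.0004,"spin": 0.003}
    - {"dx": 0.0017,"dy": -0.0003,"dz": -0.0004,"spin": 0.004}
    - {"dx": 0.0017,"dy": -0.0003,"dz": -0.0004,"spin": 0.005}
    - {"dx": 0.0017,"dy": -0.0004,"dz": -0.0004,"spin": 0.006}
    - {"dx": 0.0017,"dy": -0.0004,"dz": -0.0004,"spin": 0.006}
    - {"dx": 0.0017,"dy": -0.0004,"dz": -0.0004,"spin": 0.006}
    - {"dx": 0.0017,"dy": -0.0004,"dz": -0.0004,"spin": 0.006}
    - {"dx": 0.0017,"dy": -0.0004,"dz": -0.0004,"spin": 0.006}

```text
time_s: 7.4
tool_pos: [575.6, -175.8, 157.3]
tool_rot: [3.139, 0.004, 2.038]
wrist_force: [5.9, -4.6, 0.6]
width: -0.0
```

```bash
cat > now.py <<'E'
from h import *
import sys
N=int(sys.argv[1]) if len(sys.argv)>1 else 1
F=[]
for k in range(N):
    s=readout.observe(); p=np.array(s["tool_pos"]); y=s["tool_rot"][2]; n=np.array([np.cos(y),np.sin(y),0]); F.append(-np.array(s["wrist_force"])@n)
    if k<N-1: im=eyes.camera("wrist")
if N>1: cv2.imwrite(f"pics/w{s['time_s']:.2f}.png",im[:,:,::-1])
f=np.mean(F); print("t",round(float(s["time_s"]),2),"F",np.round(F,2),"d",round(f*5,1),"yaw",round(y,3),"p",p.round(1))
for d in (f*5,28,33,38):
    th=est(p,d); q,yy,nn=goal(th,d); print("d",round(d,1),"th",round(th,3),"yawgoal",round(yy,3),"lat/z err",((p-q)@[nn[1],-nn[0],0]).round(1),(p-q)[2].round(1))
E
python3 now.py 3
```

```text
t 7.5 F [6.8  6.08 6.56] d 32.4 yaw 2.039 p [ 575.3 -175.8  157.4]
d 32.4 th 0.035 yawgoal 2.053 lat/z err 0.1 -0.6
d 28 th 0.051 yawgoal 2.037 lat/z err 1.3 -0.8
d 33 th 0.032 yawgoal 2.056 lat/z err -0.0 -0.6
d 38 th 0.014 yawgoal 2.074 lat/z err -1.3 -0.5
```

```bash
python3 - <<'E'
from h import *
r,seq=plan(.035,32.5,m=1.15,n=40,dT=33)
for k in range(0,40,4): print(k,r[k].round(4),np.round(seq[k],3))
E
```

```text
0 [ 0.0021 -0.0004 -0.0004  0.0061] [ 0.041 33.   ]
4 [ 0.0018 -0.0004 -0.0004  0.0066] [ 0.067 33.   ]
8 [ 0.0019 -0.0005 -0.0004  0.007 ] [ 0.094 33.   ]
12 [ 0.002  -0.0005 -0.0004  0.0075] [ 0.124 33.   ]
16 [ 0.0022 -0.0005 -0.0004  0.0081] [ 0.155 33.   ]
20 [ 0.0024 -0.0006 -0.0004  0.0087] [ 0.189 33.   ]
24 [ 0.0026 -0.0006 -0.0005  0.0093] [ 0.226 33.   ]
28 [ 0.0028 -0.0007 -0.0005  0.01  ] [ 0.266 33.   ]
32 [ 0.003  -0.0007 -0.0005  0.0109] [ 0.309 33.   ]
36 [ 0.0033 -0.0008 -0.0005  0.0117] [ 0.355 33.   ]
```

>>> carry_out:
  deltas:
    - {"dx": 0.002,"dy": -0.0004,"dz": -0.0005,"spin": 0.006}
    - {"dx": 0.002,"dy": -0.0004,"dz": -0.0005,"spin": 0.006}
    - {"dx": 0.002,"dy": -0.0004,"dz": -0.0005,"spin": 0.006}
    - {"dx": 0.002,"dy": -0.0005,"dz": -0.0005,"spin": 0.006}
    - {"dx": 0.002,"dy": -0.0005,"dz": -0.0005,"spin": 0.007}
    - {"dx": 0.002,"dy": -0.0005,"dz": -0.0005,"spin": 0.007}
    - {"dx": 0.002,"dy": -0.0005,"dz": -0.0005,"spin": 0.007}
    - {"dx": 0.002,"dy": -0.0005,"dz": -0.0005,"spin": 0.007}

```text
time_s: 8.3
tool_pos: [565.2, -162.7, 160.8]
tool_rot: [3.138, 0.003, 1.986]
wrist_force: [6.8, -4.3, -0.4]
width: -0.004
```

```bash
python3 now.py 3
```

```text
t 8.4 F [6.7  5.29 5.72] d 29.5 yaw 1.987 p [ 564.8 -162.6  160.8]
d 29.5 th 0.106 yawgoal 1.982 lat/z err 1.4 -0.7
d 28 th 0.112 yawgoal 1.977 lat/z err 1.8 -0.8
d 33 th 0.093 yawgoal 1.995 lat/z err 0.5 -0.6
d 38 th 0.075 yawgoal 2.013 lat/z err -0.7 -0.4
```

```bash
ls pics; python3 - <<'E'
import cv2,numpy as np
a=[cv2.imread("pics/"+f)[60:300,180:480] for f in ("wrist3.png","w8.40.png")]
cv2.imwrite("pics/c1.png",np.hstack(a))
E
```

```text
scene0.png
side0.png
w7.50.png
w8.40.png
wrist0.png
wrist1.png
wrist2.png
wrist3.png
```

View pics/c1.png

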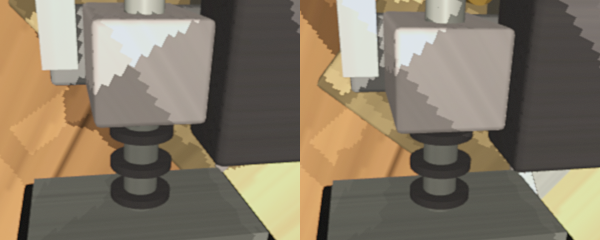

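Compared with the earlier frame, the block edge has moved about 5 px closer to the first spring ring (row 130 against 125 in the crop), so the press is about 30 mm. That agrees with the force, so I'll continue without pauses.

>>> carry_out:
  deltas:
    - {"dx": 0.0025,"dy": -0.0006,"dz": -0.0005,"spin": 0.007}
    - {"dx": 0.0024,"dy": -0.0006,"dz": -0.0005,"spin": 0.007}
    - {"dx": 0.0024,"dy": -0.0006,"dz": -0.0005,"spin": 0.007}
    - {"dx": 0.0024,"dy": -0.0006,"dz": -0.0005,"spin": 0.008}
    - {"dx": 0.0024,"dy": -0.0006,"dz": -0.0005,"spin": 0.008}
    - {"dx": 0.0024,"dy": -0.0006,"dz": -0.0005,"spin": 0.008}
    - {"dx": 0.0024,"dy": -0.0006,"dz": -0.0005,"spin": 0.008}
    - {"dx": 0.0024,"dy": -0.0006,"dz": -0.0005,"spin": 0.008}

```text
time_s: 9.2
tool_pos: [553.2, -146.7, 164.6]
tool_rot: [3.139, 0.002, 1.925]
wrist_force: [7.1, -4.0, -0.8]
width: 0.001
```

```bash
python3 now.py 2
```

```text
t 9.25 F [6.22 5.72] d 29.9 yaw 1.925 p [ 552.9 -146.4  164.7]
d 29.9 th 0.177 yawgoal 1.912 lat/z err 1.4 -0.6
d 28 th 0.184 yawgoal 1.905 lat/z err 1.9 -0.7
d 33 th 0.166 yawgoal 1.923 lat/z err 0.6 -0.5
d 38 th 0.147 yawgoal 1.941 lat/z err -0.6 -0.3
```

>>> carry_out:
  deltas:
    - {"dx": 0.003,"dy": -0.0005,"dz": -0.0005,"spin": 0.008}
    - {"dx": 0.003,"dy": -0.0005,"dz": -0.0005,"spin": 0.009}
    - {"dx": 0.003,"dy": -0.0005,"dz": -0.0005,"spin": 0.009}
    - {"dx": 0.003,"dy": -0.0005,"dz": -0.0005,"spin": 0.009}
    - {"dx": 0.003,"dy": -0.0005,"dz": -0.0005,"spin": 0.01}
    - {"dx": 0.003,"dy": -0.0006,"dz": -0.0005,"spin": 0.01}
    - {"dx": 0.003,"dy": -0.0006,"dz": -0.0005,"spin": 0.01}
    - {"dx": 0.003,"dy": -0.0006,"dz": -0.0005,"spin": 0.01}

```text
time_s: 10.05
tool_pos: [541.4, -125.7, 168.9]
tool_rot: [3.139, 0.003, 1.85]
wrist_force: [6.3, -5.6, -0.3]
width: 0.001
```

```bash
python3 now.py 2; python3 - <<'E'
from h import *
r,seq=plan(.23,32.5,m=1.1,n=60,dT=33)
for k in range(0,60,4): print(k,r[k].round(4),np.round(seq[k],3))
E
python3 - <<'E'
import cv2,numpy as np,glob
f=["pics/wrist3.png","pics/w8.40.png","pics/w9.25.png"]+sorted(glob.glob("pics/w10*.png"))
cv2.imwrite("pics/c2.png",np.hstack([cv2.imread(""+x)[100:280,260:440] for x in f]))
E
```

```text
t 10.1 F [7.11 4.92] d 30.1 yaw 1.85 p [ 541.1 -125.3  168.9]
d 30.1 th 0.264 yawgoal 1.826 lat/z err 2.4 -0.7
d 28 th 0.272 yawgoal 1.819 lat/z err 3.0 -0.8
d 33 th 0.253 yawgoal 1.837 lat/z err 1.7 -0.5
d 38 th 0.235 yawgoal 1.855 lat/z err 0.5 -0.3
0 [ 0.0033 -0.0007 -0.0006  0.0101] [ 0.24 33.  ]
4 [ 0.003  -0.0007 -0.0005  0.0109] [ 0.283 33.   ]
8 [ 0.0033 -0.0008 -0.0005  0.0117] [ 0.33 33.  ]
12 [ 0.0035 -0.0008 -0.0005  0.0126] [ 0.38 33.  ]
16 [ 0.0038 -0.0009 -0.0005  0.0137] [ 0.434 33.   ]
20 [ 0.0042 -0.001  -0.0005  0.0148] [ 0.493 33.   ]
24 [ 0.0046 -0.001  -0.0005  0.0161] [ 0.557 33.   ]
28 [ 0.005  -0.0011 -0.0005  0.0175] [ 0.627 33.   ]
32 [ 0.0054 -0.0012 -0.0004  0.019 ] [ 0.703 33.   ]
36 [ 0.0059 -0.0013 -0.0003  0.0208] [ 0.786 33.   ]
40 [ 0.0063 -0.0014 -0.0002  0.0227] [ 0.876 33.   ]
44 [ 0.0069 -0.0015 -0.0001  0.0248] [ 0.975 33.   ]
48 [ 0.0075 -0.0017  0.0001  0.0271] [ 1.083 33.   ]
52 [ 0.0082 -0.0018  0.0004  0.0296] [ 1.2 33. ]
56 [ 0.0089 -0.002   0.0007  0.0322] [ 1.327 33.   ]
```

View pics/c2.png

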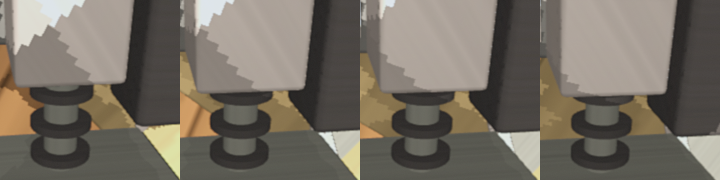

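Block edge rows in the crops go 84, 90, 93, 96, which means a press of about 28, 30, 31 and 32 mm. The pointer is well inside the marks and the pad isn't slipping sideways. Continuing.

>>> carry_out:
  deltas:
    - {"dx": 0.0031,"dy": -0.0005,"dz": -0.0005,"spin": 0.012}
    - {"dx": 0.0032,"dy": -0.0005,"dz": -0.0005,"spin": 0.012}
    - {"dx": 0.0032,"dy": -0.0005,"dz": -0.0005,"spin": 0.012}
    - {"dx": 0.0033,"dy": -0.0005,"dz": -0.0005,"spin": 0.012}
    - {"dx": 0.0033,"dy": -0.0005,"dz": -0.0005,"spin": 0.013}
    - {"dx": 0.0034,"dy": -0.0006,"dz": -0.0005,"spin": 0.013}
    - {"dx": 0.0034,"dy": -0.0006,"dz": -0.0005,"spin": 0.013}
    - {"dx": 0.0035,"dy": -0.0006,"dz": -0.0005,"spin": 0.013}

```text
time_s: 10.9
tool_pos: [530.4, -101.5, 173.1]
tool_rot: [3.141, 0.003, 1.75]
wrist_force: [2.8, -6.5, 1.9]
width: -0.002
```

```bash
cat > edge.py <<'E'
import cv2,numpy as np,glob,sys
# block lower-edge row: match template (ring-free right lower block edge) taken from w10.10
T=cv2.imread("pics/w10.10.png",0)[180:204,352:384]
for f in sorted(glob.glob("pics/w[0-9]*.png"),key=lambda x:float(x[6:-4]))[-4:]:
    g=cv2.imread(f,0)[140:270,340:400]; r=cv2.matchTemplate(g,T,cv2.TM_CCOEFF_NORMED); _,c,_,l=cv2.minMaxLoc(r)
    print(f,"edge row",l[1]+140+16,"conf",round(c,2),"d~",round(32+(l[1]+140-180)/3.2,1))
E
python3 now.py 2; python3 edge.py
```

```text
t 10.95 F [6.89 6.12] d 32.5 yaw 1.75 p [ 530.  -101.   173.1]
d 32.5 th 0.352 yawgoal 1.74 lat/z err 2.8 -0.7
d 28 th 0.368 yawgoal 1.724 lat/z err 4.0 -0.9
d 33 th 0.35 yawgoal 1.742 lat/z err 2.7 -0.6
d 38 th 0.331 yawgoal 1.76 lat/z err 1.5 -0.4
pics/w8.40.png edge row 191 conf 0.95 d~ 30.4
pics/w9.25.png edge row 192 conf 0.98 d~ 30.8
pics/w10.10.png edge row 196 conf 1.0 d~ 32.0
pics/w10.95.png edge row 200 conf 0.99 d~ 33.2
```

>>> carry_out:
  deltas:
    - {"dx": 0.0034,"dy": -0.0007,"dz": -0.0005,"spin": 0.013}
    - {"dx": 0.0035,"dy": -0.0007,"dz": -0.0005,"spin": 0.013}
    - {"dx": 0.0035,"dy": -0.0007,"dz": -0.0005,"spin": 0.013}
    - {"dx": 0.0036,"dy": -0.0007,"dz": -0.0005,"spin": 0.013}
    - {"dx": 0.0037,"dy": -0.0008,"dz": -0.0005,"spin": 0.014}
    - {"dx": 0.0037,"dy": -0.0008,"dz": -0.0005,"spin": 0.014}
    - {"dx": 0.0038,"dy": -0.0008,"dz": -0.0005,"spin": 0.014}
    - {"dx": 0.0039,"dy": -0.0008,"dz": -0.0005,"spin": 0.014}

```text
time_s: 11.75
tool_pos: [520.5, -73.6, 177.2]
tool_rot: [3.141, 0.004, 1.642]
wrist_force: [2.8, -6.2, 2.9]
width: 0.003
```

```bash
python3 now.py 2; python3 edge.py|tail -1
```

```text
t 11.8 F [6.37 6.06] d 31.1 yaw 1.642 p [520.1 -73.  177.2]
d 31.1 th 0.464 yawgoal 1.63 lat/z err 3.8 -0.8
d 28 th 0.475 yawgoal 1.619 lat/z err 4.5 -0.9
d 33 th 0.457 yawgoal 1.637 lat/z err 3.3 -0.7
d 38 th 0.439 yawgoal 1.655 lat/z err 2.1 -0.5
pics/w11.80.png edge row 200 conf 0.99 d~ 33.2
```

>>> carry_out:
  deltas:
    - {"dx": 0.004,"dy": -0.0008,"dz": -0.0005,"spin": 0.015}
    - {"dx": 0.004,"dy": -0.0008,"dz": -0.0005,"spin": 0.015}
    - {"dx": 0.0041,"dy": -0.0008,"dz": -0.0005,"spin": 0.015}
    - {"dx": 0.0042,"dy": -0.0009,"dz": -0.0005,"spin": 0.015}
    - {"dx": 0.0043,"dy": -0.0009,"dz": -0.0005,"spin": 0.016}
    - {"dx": 0.0044,"dy": -0.0009,"dz": -0.0005,"spin": 0.016}
    - {"dx": 0.0045,"dy": -0.0009,"dz": -0.0005,"spin": 0.016}
    - {"dx": 0.0046,"dy": -0.0009,"dz": -0.0005,"spin": 0.017}

```text
time_s: 12.6
tool_pos: [512.6, -39.6, 181.2]
tool_rot: [-3.141, 0.004, 1.518]
wrist_force: [2.0, -6.9, 3.4]
width: 0.0
```

```bash
python3 now.py 2; python3 edge.py|tail -1
```

```text
t 12.65 F [6.75 5.67] d 31.0 yaw 1.517 p [512.3 -38.9 181.2]
d 31.0 th 0.59 yawgoal 1.508 lat/z err 4.3 -0.9
d 28 th 0.601 yawgoal 1.497 lat/z err 5.1 -1.0
d 33 th 0.583 yawgoal 1.515 lat/z err 3.8 -0.8
d 38 th 0.564 yawgoal 1.532 lat/z err 2.7 -0.5
pics/w12.65.png edge row 201 conf 0.98 d~ 33.6
```

>>> carry_out:
  deltas:
    - {"dx": 0.0048,"dy": -0.001,"dz": -0.0005,"spin": 0.017}
    - {"dx": 0.0048,"dy": -0.001,"dz": -0.0005,"spin": 0.018}
    - {"dx": 0.0049,"dy": -0.001,"dz": -0.0005,"spin": 0.018}
    - {"dx": 0.005,"dy": -0.001,"dz": -0.0005,"spin": 0.018}
    - {"dx": 0.0051,"dy": -0.0011,"dz": -0.0005,"spin": 0.018}
    - {"dx": 0.0052,"dy": -0.0011,"dz": -0.0005,"spin": 0.019}
    - {"dx": 0.0053,"dy": -0.0011,"dz": -0.0004,"spin": 0.019}
    - {"dx": 0.0054,"dy": -0.0011,"dz": -0.0004,"spin": 0.019}

```text
time_s: 13.45
tool_pos: [508.6, 1.7, 184.6]
tool_rot: [-3.141, 0.004, 1.371]
wrist_force: [0.1, -6.4, 3.7]
width: -0.002
```

```bash
python3 now.py 2; python3 edge.py|tail -1
```

```text
t 13.5 F [6.21 6.21] d 31.1 yaw 1.371 p [508.3   2.5 184.6]
d 31.1 th 0.739 yawgoal 1.363 lat/z err 4.6 -1.0
d 28 th 0.75 yawgoal 1.352 lat/z err 5.4 -1.2
d 33 th 0.732 yawgoal 1.37 lat/z err 4.1 -0.9
d 38 th 0.713 yawgoal 1.388 lat/z err 3.0 -0.6
pics/w13.50.png edge row 200 conf 0.88 d~ 33.2
```

>>> carry_out:
  deltas:
    - {"dx": 0.0056,"dy": -0.0012,"dz": -0.0004,"spin": 0.02}
    - {"dx": 0.0057,"dy": -0.0012,"dz": -0.0004,"spin": 0.02}
    - {"dx": 0.0058,"dy": -0.0012,"dz": -0.0003,"spin": 0.021}
    - {"dx": 0.0059,"dy": -0.0012,"dz": -0.0003,"spin": 0.021}
    - {"dx": 0.006,"dy": -0.0013,"dz": -0.0003,"spin": 0.021}
    - {"dx": 0.0061,"dy": -0.0013,"dz": -0.0003,"spin": 0.022}
    - {"dx": 0.0062,"dy": -0.0013,"dz": -0.0002,"spin": 0.022}
    - {"dx": 0.0063,"dy": -0.0014,"dz": -0.0002,"spin": 0.023}

```text
time_s: 14.3
tool_pos: [511.3, 50.1, 186.8]
tool_rot: [-3.14, 0.005, 1.202]
wrist_force: [-0.0, -7.0, 4.7]
width: 0.002
```

```bash
python3 now.py 2; python3 edge.py|tail -1
```

```text
t 14.35 F [6.53 4.09] d 26.6 yaw 1.201 p [511.2  51.1 186.7]
d 26.6 th 0.933 yawgoal 1.175 lat/z err 6.1 -1.3
d 28 th 0.928 yawgoal 1.18 lat/z err 5.7 -1.3
d 33 th 0.909 yawgoal 1.198 lat/z err 4.5 -1.0
d 38 th 0.89 yawgoal 1.217 lat/z err 3.3 -0.7
pics/w14.35.png edge row 198 conf 0.89 d~ 32.6
```

>>> carry_out:
  deltas:
    - {"dx": 0.0068,"dy": -0.0015,"dz": -0.0002,"spin": 0.024}
    - {"dx": 0.0068,"dy": -0.0015,"dz": -0.0001,"spin": 0.024}
    - {"dx": 0.0069,"dy": -0.0015,"dz": -0.0001,"spin": 0.024}
    - {"dx": 0.007,"dy": -0.0015,"dz": 0,"spin": 0.025}
    - {"dx": 0.0071,"dy": -0.0015,"dz": 0,"spin": 0.025}
    - {"dx": 0.0073,"dy": -0.0016,"dz": 0.0001,"spin": 0.026}
    - {"dx": 0.0074,"dy": -0.0016,"dz": 0.0001,"spin": 0.026}
    - {"dx": 0.0076,"dy": -0.0016,"dz": 0.0002,"spin": 0.027}

```text
time_s: 15.15
tool_pos: [525.1, 106.6, 186.6]
tool_rot: [-3.14, 0.005, 1.001]
wrist_force: [-0.5, -4.8, 5.2]
width: -0.001
```

```bash
python3 now.py 2; python3 edge.py|tail -1
```

```text
t 15.2 F [4.35 4.19] d 21.4 yaw 1.0 p [525.1 107.7 186.5]
d 21.4 th 1.166 yawgoal 0.948 lat/z err 7.6 -1.7
d 28 th 1.141 yawgoal 0.973 lat/z err 5.8 -1.3
d 33 th 1.122 yawgoal 0.991 lat/z err 4.5 -1.1
d 38 th 1.104 yawgoal 1.009 lat/z err 3.4 -0.8
pics/w15.20.png edge row 195 conf 0.88 d~ 31.7
```

```bash
python3 - <<'E'
import cv2,numpy as np,glob
f=["w10.10","w13.50","w14.35","w15.20"]
cv2.imwrite("pics/c3.png",np.hstack([cv2.imread(f"pics/{x}.png")[100:360,240:440] for x in f]))
E
```

```text
(no output)
```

View pics/c3.png

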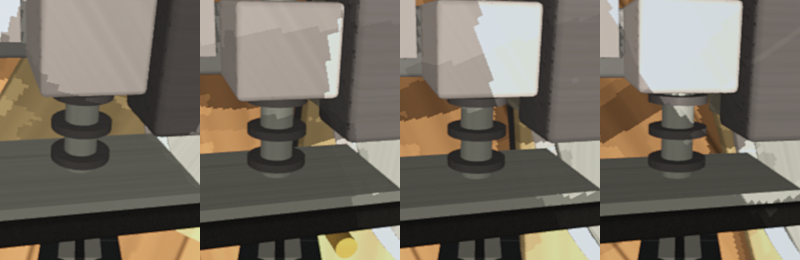

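```bash
cat > vis.py <<'E'
from h import *
i=eyes.camera_info("wrist"); T4=np.array(i["tool_from_camera"])
def row(p,r,th,b,h):
    W=np.eye(4); W[:3,:3]=rot(r); W[:3,3]=p; Ci=np.linalg.inv(W@T4)
    P=arm(*JIG,th,0,off=(0,b,h))[0]; v=Ci[:3,:3]@P+Ci[:3,3]; return i["fy"]*v[1]/v[2]+i["cy"]
A=[([593.7,-203.55,151.0],[3.1408,.0019,2.0868],120),([584.28,-186.43,154.45],[3.1393,.0037,2.0806],185)]
s=least_squares(lambda x:[row(p,r,0.,*x)-k for p,r,k in A],[75,10]); b,h=s.x
print("b,h",s.x,s.fun)
from scipy.optimize import brentq
def dvis(p,r,k): return brentq(lambda d: row(p,r,est(p,d),b,h)-k,5,55)
if __name__=="__main__":
    for p,y,k in (([541.1,-125.3,168.9],1.85,196),([520.1,-73,177.2],1.642,200),([508.3,2.5,184.6],1.371,199.5),([511.2,51.1,186.7],1.201,197.5),([525.1,107.7,186.5],1.0,193.5)):
        p=np.array(p); d=dvis(p,[-3.141,.004,y],k); print(round(d,1),round(est(p,d),3))
E
python3 vis.py
```

```text
b,h [76.94680667  9.31072534] [-4.26325641e-14 -1.42108547e-13]
31.5 0.259
32.6 0.459
31.8 0.736
31.4 0.915
30.8 1.131
```

The crops show the guide block still close above the second and third rings, at rows 93–99, with a slight view tilt. The calibrated estimate is 29–31 mm, while the force reads lower at about 25. I'll nudge up a little and keep accelerating with gravity.

>>> carry_out:
  deltas:
    - {"dx": 0.0095,"dy": -0.002,"dz": 0.0003,"spin": 0.03}
    - {"dx": 0.009,"dy": -0.0019,"dz": 0.0003,"spin": 0.031}
    - {"dx": 0.0087,"dy": -0.0019,"dz": 0.0004,"spin": 0.031}
    - {"dx": 0.0087,"dy": -0.002,"dz": 0.0005,"spin": 0.032}
    - {"dx": 0.0088,"dy": -0.002,"dz": 0.0006,"spin": 0.032}
    - {"dx": 0.009,"dy": -0.002,"dz": 0.0007,"spin": 0.033}
    - {"dx": 0.0092,"dy": -0.002,"dz": 0.0008,"spin": 0.034}
    - {"dx": 0.0094,"dy": -0.0021,"dz": 0.0009,"spin": 0.035}

```text
time_s: 16.0
tool_pos: [557.7, 172.5, 181.6]
tool_rot: [-3.14, 0.007, 0.743]
wrist_force: [-1.4, -5.6, 4.5]
width: -0.002
```

```bash
python3 now.py 1; python3 - <<'E'
from h import *
for d in (33,30,27): print(d,[goal(1.6,dd)[0].round(1).tolist() for dd in (d-8,)], round(goal(1.6,d)[1],3))
for th in(1.35,1.4,1.45,1.6):
  print(th,goal(th,30)[0].round(1))
E
```

```text
t 16.0 F [4.84] d 24.2 yaw 0.743 p [557.7 172.5 181.6]
d 24.2 th 1.421 yawgoal 0.698 lat/z err 6.1 -2.0
d 28 th 1.407 yawgoal 0.712 lat/z err 5.1 -1.8
d 33 th 1.388 yawgoal 0.73 lat/z err 3.9 -1.6
d 38 th 1.369 yawgoal 0.749 lat/z err 2.7 -1.4
33 [[586.3, 215.8, 177.8]] 0.52
30 [[583.7, 214.3, 178.4]] 0.52
27 [[581.2, 212.8, 178.9]] 0.52
1.35 [547.1 164.6 184.5]
1.4 [554.7 176.2 183.3]
1.45 [562.9 187.3 181.9]
1.6 [590.6 218.2 176.9]
```

>>> carry_out:
  deltas:
    - {"dx": 0.0095,"dy": -0.0021,"dz": 0.0009,"spin": 0.035}
    - {"dx": 0.0095,"dy": -0.0021,"dz": 0.0009,"spin": 0.035}
    - {"dx": 0.007,"dy": -0.0018,"dz": 0.0006,"spin": 0.03}
    - {"dx": 0.005,"dy": -0.0015,"dz": 0.0003,"spin": 0.025}
    - {"dx": 0.004,"dy": -0.001,"dz": 0.0003,"spin": 0.02}
    - {"dx": 0.003,"dy": -0.0008,"dz": 0,"spin": 0.02}
    - {"dx": 0.001,"dy": -0.0005,"dz": 0,"spin": 0.015}
    - {"dx": 0,"dy": 0,"dz": 0,"spin": 0.01}

```text
time_s: 16.8
tool_pos: [582.8, 206.2, 178.3]
tool_rot: [-3.141, 0.002, 0.553]
wrist_force: [-2.4, 0.3, -1.1]
width: -0.0
```

```bash
python3 now.py 4; python3 - <<'E'
from h import *
im=eyes.camera("scene"); cv2.imwrite("pics/s2.png",cv2.resize(im[150:350,230:480,::-1],None,fx=3,fy=3))
for q in("stone","pad_face"):
    for d in eyes.tip_of("scene",q)[:1]: print(q,d["point"],d["conf"],[proj("scene",arm(*JIG,th,20,pt=q)[0]).round() for th in (1.4,1.5,1.6)])
E
```

```text
t 16.95 F [1.84 2.17 1.75 1.9 ] d 9.6 yaw 0.553 p [583.2 205.8 178.8]
d 9.6 th 1.629 yawgoal 0.49 lat/z err 9.6 -0.8
d 28 th 1.56 yawgoal 0.56 lat/z err 4.1 0.0
d 33 th 1.541 yawgoal 0.578 lat/z err 2.9 0.2
d 38 th 1.523 yawgoal 0.597 lat/z err 1.7 0.4
stone [201.2, 399.0] 0.87 [array([[202., 379.]]), array([[202., 386.]]), array([[203., 394.]])]
pad_face [172.9, 380.6] 0.77 [array([[172., 357.]]), array([[171., 367.]]), array([[170., 377.]])]
```

View pics/s2.png

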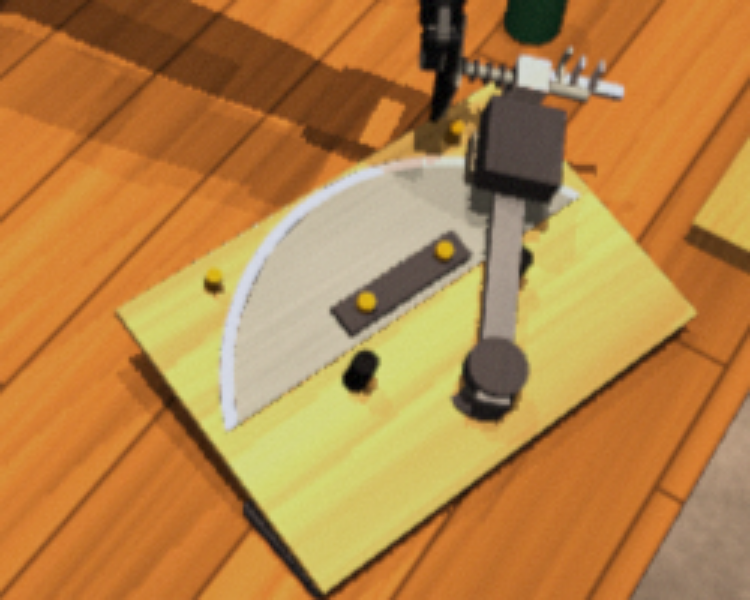

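The scene view shows the arm lying against the left stop (stop peg at crop (525,262)) with the pad only lightly pressed. Now I'll take the hand off, back and up.

>>> carry_out:
  deltas:
    - {"dx": -0.004,"dy": 0,"dz": 0,"spin": 0}
    - {"dx": -0.006,"dy": 0,"dz": 0,"spin": 0}
    - {"dx": -0.01,"dy": 0,"dz": 0,"spin": 0}
    - {"dx": -0.015,"dy": 0,"dz": 0,"spin": 0}
    - {"dx": -0.02,"dy": 0,"dz": 0,"spin": 0}
    - {"dx": -0.02,"dy": 0,"dz": -0.01,"spin": 0}
    - {"dx": -0.01,"dy": 0,"dz": -0.03,"spin": 0}
    - {"dx": 0,"dy": 0,"dz": -0.03,"spin": 0}

```text
time_s: 17.9
tool_pos: [509.4, 160.4, 249.5]
tool_rot: [-3.141, 0.001, 0.552]
wrist_force: [0.5, -0.1, 0.3]
width: -0.001
```

>>> carry_out:
  deltas:
    - {"dx": 0,"dy": 0,"dz": -0.03,"spin": 0}
    - {"dx": 0,"dy": 0,"dz": -0.02,"spin": 0}
    - {"dx": 0,"dy": 0,"dz": -0.01,"spin": 0}
    - {"dx": 0,"dy": 0,"dz": 0,"spin": 0}
    - {"dx": 0,"dy": 0,"dz": 0,"spin": 0}
    - {"dx": 0,"dy": 0,"dz": 0,"spin": 0}
    - {"dx": 0,"dy": 0,"dz": 0,"spin": 0}
    - {"dx": 0,"dy": 0,"dz": 0,"spin": 0}

```text
time_s: 18.7
tool_pos: [510.9, 161.3, 308.3]
tool_rot: [-3.141, 0.002, 0.553]
wrist_force: [0.1, -0.3, 1.2]
width: -0.005
```

```bash
python3 - <<'E'
from h import *
s=readout.observe(); print(s["time_s"],s["tool_pos"],s["wrist_force"])
im=eyes.camera("scene"); cv2.imwrite("pics/s3.png",im[:,:,::-1])
for q in("stone","pad_face","oil_can","nail_tin","brush"):
    for d in eyes.tip_of("scene",q)[:1]: print(q,np.round(d["point"]),round(d["conf"],2))
E
```

```text
18.7 [510.92048366 161.28207755 308.30046   ] [ 0.06220638 -0.25031919  1.23399706]
stone [206. 397.] 0.81
pad_face [168. 376.] 0.65
oil_can [157. 407.] 0.9
nail_tin [138. 358.] 0.64
brush [383. 142.] 0.92
```

View pics/s3.png

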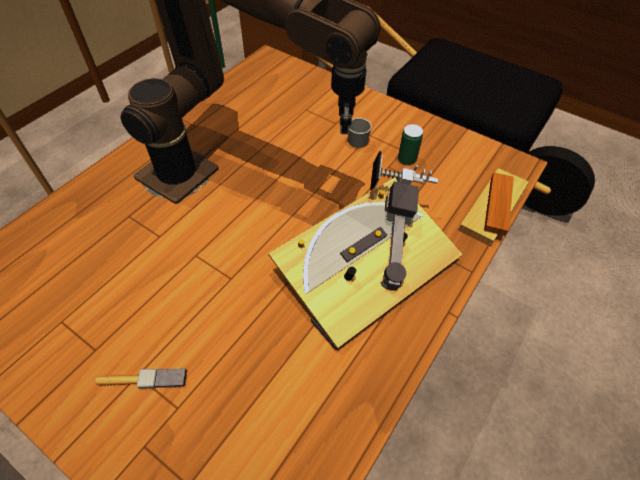

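The view shows the arm on the left stop, the pad free, the hand clear, and the can, tin and brush in place. Handing in.

```bash
python3 -c "
from cell import workorder; print(workorder.close_job())"
```

```text
the job is handed in; nothing more can be done
None
```

I drove the swing arm from the right stop over the hump to the left stop in one unbroken fingertip push, took the hand off, and handed the job in at about 19 s. I could not confirm that the pointer stayed between the marks over the last part before the finish pin.

- **End state:** the last scene picture shows the arm resting against the left stop with the pad free and the hand clear. Wrist force was near zero apart from 1.2 N vertically. The oil can, tin and brush read within 4 px of where they started.
- **Start pin to just past the hump (0.2 to about 0.9 rad):** the wrist camera put the pad press at about 31–33 mm, inside the 25–43 mm band. The force agreed to within about 2 mm up to 0.74 rad. At 0.9 rad the force averaged about 27 mm (two readings, 33 and 20 mm).
- **About 1.1 to 1.4 rad (checks disagree):** the camera estimate at 1.13 rad was about 29–31 mm, but the force read 21 mm, or about 24 mm allowing for the face's tilt. Near the finish pin the force read about 24 mm, or roughly 26 mm with the same allowance. At the stop the position-based estimate came out about 8 mm above the force-based one, so the camera figure may be too high there. The press may have sat at or slightly below the first mark on this stretch.
- **Second mark:** nothing I measured came near it; the highest estimate was about 34 mm.
- **Pauses:** I stopped briefly between moves for pictures, 0.05 s at a time during the pin-to-pin stretch, with the fingers still pressing. Each let the press drop by up to about 4 mm by my estimate.

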